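Flip the kiln marker of the finished piece

ROBOT

A 6-joint arm with a two-finger parallel gripper is mounted at the origin on the work surface. World frame = base frame: x ahead of the robot, y to its left, z up, the work surface at z = 0. Lengths are in m, angles in degrees, forces in N, time in s.
With the tool pointing down it reaches from about 0.3 to 0.75 m from the base axis. Payload 8.5 kg.
Tool frame: the origin (TCP) lies at the very end of the fingers, on their centre line; the grasp point (between the pads) lies 19 mm behind it; x points along the fingers, y is the direction in which the jaws open and shut, and the axes are right-handed (so a half turn about x gives the same grasp; the last joint's range is limited). The gripper opens to 85 mm and grips with 20 to 120 N. Pads are 22 mm wide; open, the fingers measure 114 mm over their backs; the gripper's body (76 mm by 85 mm) begins 54 mm behind the grasp point. The pads swing forward as they close: fully open they stand 13 mm farther back than shut.
Start: joints at [64.211, 21.807, 74.336, -0, 83.858, -12.336], TCP at [0.128, 0.535, 0.192] pointing down, gripper open.
Joint ranges: [-178.18, 178.18], [-50.72, 133.34], [12.68, 142.11], [-81.47, 261.47], [9.98, 163.14], [-165.26, 165.26]. Speed limits (degrees/s): [136.94, 136.94, 180, 180, 180, 180].

INTERFACE

Orientations are given as a 3x3 rotation matrix whose columns are the frame's x, y, z axes.
In Python, from rig import env, eyes, close_job gives the robot as it stands.
- The arm moves only by the shell command python3 -m pendant 'ROWS' [OPENING] [FORCE]. ROWS is a JSON object of lists of equal length, an entry for each row: "travel": the shift along the world's x, y, z in mm, a list of three; "delta_rot": the turn, a rotation vector about the world's x, y, z in rad, a list of three. In form: {"travel": [[x, y, z], ...], "delta_rot": [[wx, wy, wz], ...]}. A call has 1 to 20 rows; each row shifts and turns the commanded pose from where the row before left it; what a row does not reach is not made up. A row lasts 1/12 s, in which the tool goes at most 41.7 mm and 7.16 degrees, less where a joint would pass 70% of its speed; a pose out of reach is approached as far as the arm can. A call with a gripper value outside its range is refused whole. OPENING is the finger opening in mm, from 0 to 85.4, set as the call begins (- or left out, the last holds). The fingers move at their own pace and stop on an object; FORCE is the grip in N (left out, the last holds). Time passes only in rows, so rows that do not move let the fingers close. It gives the time, the measured TCP pose, the force and the opening at its end, in the units of the state.
- env.observe(): the state, without advancing time (a new reading comes with each control period).
- eyes.get_image(name): name is "side" or "top"; returns the picture (480x640x3 uint8, red, green, blue); there is no depth.
- eyes.camera_model(name): a dict with "vfov" (degrees; the focal length in pixels is half the picture's height over the tangent of half this angle, whatever the lens; pixels are square), "cx", "cy" (the principal point, pixels), "k1" (the pictures are not rectified: a ray, as slopes to the right and down, at radius r is drawn at 1 + k1 r^2 times it, then the intrinsics apply), "pose" (4x4, takes a point from camera to world coordinates). Camera axes: x right, y up, looking along -z (the intrinsics and any distortion apply to the point x, -y, -z); pixel columns grow to the right and rows downward; lengths in m; the calibration is good to about 2 mm. A picture is of the moment at which its call begins. camera_model takes no time and is no camera call.
- close_job(): hands the job in, once; it reports no verdict.
The state is a dict: "time_s": time; "q": joint angles; "qvel": joint speeds; "joint_efforts": joint torques, N m; "position": TCP position; "tool_rot": TCP orientation; "ft_force": force on the tool from outside, world axes, zero at the start; "wrist_torque": the same for the moment, N m; "grip_width": finger opening in m.
Only numpy, scipy, OpenCV 4.12 (cv2) and the standard library are available. Lean on these libraries where they do the work, as an engineer would, in place of code of your own. Each camera call takes 0.05 s, during which the arm holds its last target. There are 200 camera calls.

TASK

The lidded butter dish on the ware board is finished: turn over the flip marker that stands in line with it on the board's rail, from the outer rest bar right over to the inner one, so that it lies flat towards the dish with its other face up. Lead it over gently with a fingertip or the outside of the fingers, never taking it between the fingers and never flicking it or pressing hard, and leave the other two markers as they are. Do not pick up or shift the board, the ware or anything else on the bench, and finish clear of everything.

Things in the scene. Friction and masses are not known exactly. Their poses are not given: they have to be found in the camera images.
- ware_board: loose pine board, 1.5 kg, 265 x 360 x 20 mm (plank x -30..235, y -180..180 mm here); flip-marker rail along its left edge (seen from the robot), three ware bays right of it. Origin: on the bench under the middle of the pivot rod; x points from rail to ware, y along the rail away from the robot, z up. Posts 12 mm wide at y +-55, +-165 mm; rest bars at x +-30 mm, tops 82 mm above the bench.
- marker_far (a joint): angle of the far flip marker: 0 = flat on the outer rest bar, pointing along the board's -x, bar-marked face up (starts within 0.12 of this); 1.57 = straight up; 3.14 = its stop, flat on the inner rest bar, pointing along +x at the ware, ring-marked face up. Stiff pivot (0.06 N m): stays wherever it is left; 1 to 2 N at the tongue turns it.
- pivot_far (a point): fixed point on the board: axis of the pivot rod at the middle of the far marker, 85 mm above the bench; axes as the board's.
- tongue_far (a point): middle of the free end of the far marker, 98 mm from the pivot; turns with it. Tile in an aluminium frame, 90 g, 66 wide, 6 thick, from 8 to 78 mm off the pivot, then a finger tongue 30 wide, 4 thick, out to 98 mm. At joint 0: axes as the board's, marker spans x 0..98 mm, mid-plane z = 0, and the tongue overhangs the plank's edge, free air under it down to the bench.
- bay_far (a point): centre of the far bay on the plank's top, 20 mm above the bench, 165 mm from the far marker's pivot along the board's x; a turned ring 100 mm across marks it.
- marker_middle (a joint): angle of the middle flip marker: 0 = flat on the outer rest bar, pointing along the board's -x, bar-marked face up (starts within 0.12 of this); 1.57 = straight up; 3.14 = its stop, flat on the inner rest bar, pointing along +x at the ware, ring-marked face up. Stiff pivot (0.06 N m): stays wherever it is left; 1 to 2 N at the tongue turns it.
- pivot_middle (a point): fixed point on the board: axis of the pivot rod at the middle of the middle marker, 85 mm above the bench; axes as the board's.
- tongue_middle (a point): middle of the free end of the middle marker, 98 mm from the pivot; turns with it. Tile in an aluminium frame, 90 g, 66 wide, 6 thick, from 8 to 78 mm off the pivot, then a finger tongue 30 wide, 4 thick, out to 98 mm. At joint 0: axes as the board's, marker spans x 0..98 mm, mid-plane z = 0, and the tongue overhangs the plank's edge, free air under it down to the bench.
- bay_middle (a point): centre of the middle bay on the plank's top, 20 mm above the bench, 165 mm from the middle marker's pivot along the board's x; a turned ring 100 mm across marks it.
- marker_near (a joint): angle of the near flip marker: 0 = flat on the outer rest bar, pointing along the board's -x, bar-marked face up (starts within 0.12 of this); 1.57 = straight up; 3.14 = its stop, flat on the inner rest bar, pointing along +x at the ware, ring-marked face up. Stiff pivot (0.06 N m): stays wherever it is left; 1 to 2 N at the tongue turns it.
- pivot_near (a point): fixed point on the board: axis of the pivot rod at the middle of the near marker, 85 mm above the bench; axes as the board's.
- tongue_near (a point): middle of the free end of the near marker, 98 mm from the pivot; turns with it. Tile in an aluminium frame, 90 g, 66 wide, 6 thick, from 8 to 78 mm off the pivot, then a finger tongue 30 wide, 4 thick, out to 98 mm. At joint 0: axes as the board's, marker spans x 0..98 mm, mid-plane z = 0, and the tongue overhangs the plank's edge, free air under it down to the bench.
- bay_near (a point): centre of the near bay on the plank's top, 20 mm above the bench, 165 mm from the near marker's pivot along the board's x; a turned ring 100 mm across marks it.
- butter_dish: white round butter dish with its domed lid and little knob on, 98 mm across, 79 mm high, loose in one of the bays. Origin: centre of its underside.
- mug: white mug, 68 mm across plus handle, 78 mm high, loose in another bay. Origin: centre of its underside.
- bowl: white open bowl, 94 mm across, 48 mm high, loose in the remaining bay. Origin: centre of its underside.
- water_pot: white open cylindrical rinsing pot, 100 mm across, 85 mm high, on the bench right of the board. Origin: centre of its underside.
- glaze_jar: brown jar with white lid, 68 mm across, 85 mm high, on the bench right of the board. Origin: centre of its underside.
- slip_bottle: white squeeze bottle, 56 mm across, 150 mm high, on the bench right of the board. Origin: centre of its underside.
- brush: slim paint brush, 198 mm long, 9 mm thick, lying on the bench left of the board. Origin: middle, underside.
- palette_knife: palette knife with wooden handle, 200 mm long, 11 mm thick, lying on the bench left of the board. Origin: middle, underside.
There are look-alikes about, which are no part of the job. Leave any green or turquoise look-alike of the butter_dish alone.

How it is judged (in metres and radians):
At the end, for the whole second after the job is handed in: The marker in line with the bay that holds the butter dish lies on the inner rest bar (joint above 3.05 rad, within 5 degrees of flat), at rest; the other two markers still lie on the outer rest bar (below 0.25 rad); the board is within 20 mm of where it was, and ware and other things within 30 mm (((horizontal distance between butter_dish and bay_far below 0.05 m and value of joint marker_far above 3.05 rad and value of joint each of marker_middle, marker_near below 0.25 rad) or (horizontal distance between butter_dish and bay_middle below 0.05 m and value of joint marker_middle above 3.05 rad and value of joint each of marker_far, marker_near below 0.25 rad) or (horizontal distance between butter_dish and bay_near below 0.05 m and value of joint marker_near above 3.05 rad and value of joint each of marker_far, marker_middle below 0.25 rad)) and velocity of joint marker_far between -0.05 and 0.05 rad/s and velocity of joint marker_middle between -0.05 and 0.05 rad/s and velocity of joint marker_near between -0.05 and 0.05 rad/s and distance of ware_board from where it was at the start of the episode below 0.02 m and distance of each of butter_dish, mug, bowl, water_pot, glaze_jar, slip_bottle, brush, palette_knife from where it was at the start of the episode below 0.03 m); the robot touches nothing.
It fails at once if a marker of another piece is turned ((not (horizontal distance between butter_dish and bay_far below 0.05 m) and value of joint marker_far above 0.3 rad) or (not (horizontal distance between butter_dish and bay_middle below 0.05 m) and value of joint marker_middle above 0.3 rad) or (not (horizontal distance between butter_dish and bay_near below 0.05 m) and value of joint marker_near above 0.3 rad)).
It fails at once if a marker is taken between the fingers (the grasp point comes inside it) ((x of the grasp point in the frame of tongue_far between 0.006 and 0.098 m and y of the grasp point in the frame of tongue_far between -0.03 and 0.03 m and z of the grasp point in the frame of tongue_far between -0.0025 and 0.0025 m) or (x of the grasp point in the frame of tongue_middle between 0.006 and 0.098 m and y of the grasp point in the frame of tongue_middle between -0.03 and 0.03 m and z of the grasp point in the frame of tongue_middle between -0.0025 and 0.0025 m) or (x of the grasp point in the frame of tongue_near between 0.006 and 0.098 m and y of the grasp point in the frame of tongue_near between -0.03 and 0.03 m and z of the grasp point in the frame of tongue_near between -0.0025 and 0.0025 m)).
It fails at once if a marker is handled roughly: flicked faster than 6 rad/s, or the fingers press on it or the board with more than 60 N (velocity of joint any of marker_far, marker_middle, marker_near above 6 rad/s or velocity of joint any of marker_far, marker_middle, marker_near below -6 rad/s or contact force between the fingers and ware_board above 60 N).
It fails at once if the ware board is lifted, tipped or shoved by more than 20 mm (height (world z) of ware_board above 0.008 m or angle between ware_board's own z axis and vertical above 0.06 rad or distance of ware_board from where it was at the start of the episode above 0.02 m).
It fails at once if ware or another thing on the bench is picked up, knocked over or shifted by more than 30 mm (distance of any of butter_dish, mug, bowl, water_pot, glaze_jar, slip_bottle, brush, palette_knife from where it was at the start of the episode above 0.03 m or angle between any of butter_dish, mug, bowl, water_pot, glaze_jar, slip_bottle's own z axis and vertical above 0.4 rad).
It also fails if it takes over 40 s, if anything falls off the work surface, if the arm or the gripper's body presses on something with over 40 N, if the wrist force passes 120 N, or if a joint passes its speed limit or range.

## Working session

There is one attempt and no reset: what is moved stays moved. The work goes in short steps, Python scripts to look and compute and a shell command to move; the robot and the scene stay as the last step left them, time stands still between calls to the robot, and variables do not carry over. Pictures are saved under pics/ and viewed, about 8 in all and at most 12, crops included, and the job is handed in when it is done.

```bash
mkdir -p pics
cat > h.py <<'E'
from rig import env, eyes, close_job
import numpy as np, cv2
def snap(n,f):
    im=eyes.get_image(n); cv2.imwrite('pics/'+f,im[:,:,::-1]); return im
def K(n):
    m=eyes.camera_model(n); f=240/np.tan(np.radians(m['vfov']/2)); return m,f
def ray(n,u,v):
    m,f=K(n); d=np.array([(u-m['cx'])/f,(v-m['cy'])/f]); s=d.copy()
    for _ in range(30): s=d/(1+m['k1']*(s@s))
    P=np.array(m['pose']); return P[:3,3],P[:3,:3]@np.array([s[0],-s[1],-1])
def onz(n,u,v,z):
    o,d=ray(n,u,v); return o+d*(z-o[2])/d[2]
def proj(n,p):
    m,f=K(n); P=np.array(m['pose']); c=P[:3,:3].T@(np.array(p)-P[:3,3]); s=np.array([c[0],-c[1]])/-c[2]
    s=s*(1+m['k1']*(s@s)); return s*f+[m['cx'],m['cy']]
E
python3 - <<'E'
from h import *
snap('top','t0.png'); snap('side','s0.png')
for n in('top','side'): print(eyes.camera_model(n))
s=env.observe(); print(s['time_s'],s['position'],s['tool_rot'],s['ft_force'],s['grip_width'])
E
```

```text
{'vfov': 53.307706307838025, 'cx': 322.37637509898974, 'cy': 241.12434628163658, 'k1': -0.03420254227127451, 'pose': array([[ 0.02413725,  0.97978278, -0.19860287,  0.43238315],
       [-0.99950394,  0.02767146,  0.01503878, -0.00866799],
       [ 0.02023037,  0.19814135,  0.97996466,  1.05807719],
       [ 0.        ,  0.        ,  0.        ,  1.        ]])}
{'vfov': 47.64408739348462, 'cx': 325.9368132194733, 'cy': 239.3028426047161, 'k1': -0.005727730067078124, 'pose': array([[-0.92297325,  0.23105498, -0.30778886,  0.29453265],
       [-0.38438644, -0.5932562 ,  0.70731475,  0.72292751],
       [-0.01916905,  0.77114245,  0.636374  ,  0.77905408],
       [ 0.        ,  0.        ,  0.        ,  1.        ]])}
0.1 [0.12780497 0.53461914 0.19128184] [[-5.82110525e-04  2.32590847e-01  9.72574500e-01]
 [-1.20208253e-03  9.72573800e-01 -2.32591399e-01]
 [-9.99999108e-01 -1.30450872e-03 -2.86552050e-04]] [ 0.44916745 -0.5336633  -0.36004369] 0.08529799028906379
```

View pics/t0.png

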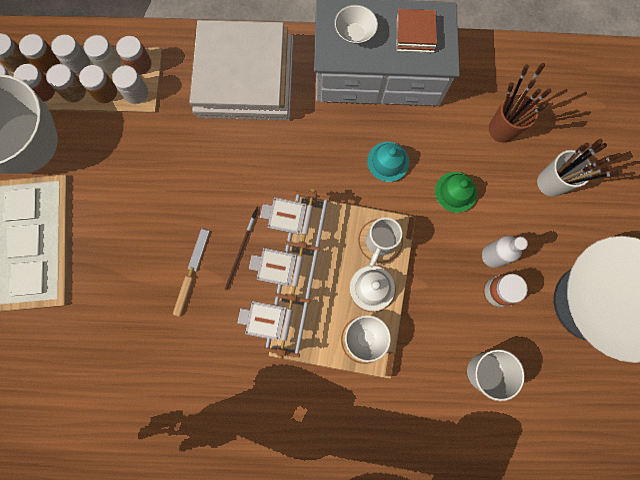

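View pics/s0.png

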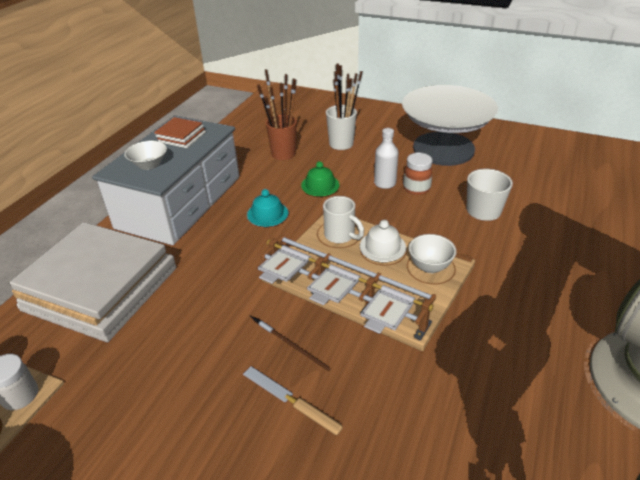

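The mug is in the far bay, the white butter dish in the middle at top (373,287), and the bowl in the near bay, so the middle marker at top (278,267) is the one to turn. Next I'll measure the rail.

Run:
```python
from h import *
im=cv2.imread('pics/t0.png'); c=cv2.resize(im[185:375,225:345],None,fx=3.1,fy=3.1,interpolation=cv2.INTER_CUBIC)
s=cv2.imread('pics/s0.png'); d=cv2.resize(s[230:350,250:450],None,fx=2,fy=2,interpolation=cv2.INTER_CUBIC)
o=np.zeros((600,800,3),np.uint8); o[:c.shape[0],:c.shape[1]]=c; o[:d.shape[0],390:390+d.shape[1]]=d; cv2.imwrite('pics/c0.png',o)
hsv=cv2.cvtColor(im,cv2.COLOR_BGR2HSV)
# tiles: bright low-sat; marks: reddish bars inside
m=((hsv[...,1]<60)&(hsv[...,2]>170)).astype(np.uint8); m[:, :235]=0; m[:,320:]=0; m[:190]=0; m[350:]=0
n,l,st,ce=cv2.connectedComponentsWithStats(m)
for i in range(1,n):
    if st[i,4]>80:
        r=cv2.minAreaRect(np.argwhere(l==i)[:,::-1].astype(np.float32)); print(st[i],ce[i],r,onz('top',*r[0],.088))
def bar(n,im,x0,x1,y0,y1):
    b,g,r=[im[...,k].astype(int) for k in range(3)]
    return None
for u,v in [(373,275),(385,225),(367,340)]: print(onz('top',u,v,.06))
```

```text
[260 198  46  36 987] [283.94528875 214.92401216] ((281.9615783691406, 214.19232177734375), (42.753318786621094, 30.98634910583496), 11.309932708740234) [0.68403934 0.06233257 0.088     ]
[302 205   9  29  90] [305.87777778 219.44444444] ((305.9615478515625, 219.19232177734375), (3.1378581523895264, 28.63295555114746), 11.309932708740234) [0.67473103 0.01184806 0.088     ]
[ 249  248   47   45 1070] [273.33364486 266.63738318] ((270.422119140625, 269.7413024902344), (44.26306915283203, 40.21794128417969), 13.495734214782715) [0.56638265 0.08108136 0.088     ]
[306 250  11  49  95] [310.61052632 274.01052632] ((310.61053466796875, 273.9250793457031), (1.9262434244155884, 49.0247802734375), 10.885526657104492) [ 0.56001182 -0.00119073  0.088     ]
[292 256   9  30  96] [295.76041667 270.71875   ] ((295.7967224121094, 270.5570373535156), (3.13486647605896, 29.80011558532715), 10.885526657104492) [0.56611834 0.02925654 0.088     ]
[ 237  301   49   46 1154] [262.32409012 320.40727903] ((259.3461608886719, 323.26922607421875), (44.32224655151367, 41.96885299682617), 11.309932708740234) [0.45797168 0.09835374 0.088     ]
[296 302  11  48  96] [300.75    325.84375] ((300.8152770996094, 325.5606384277344), (1.9640130996704102, 47.85392761230469), 10.885526657104492) [0.45558219 0.01538682 0.088     ]
[281 309   9  31 105] [285.13333333 324.60952381] ((285.25, 324.25), (3.3339741230010986, 30.594118118286133), 11.309932708740234) [0.45737834 0.04656494 0.088     ]
[ 0.56491336 -0.13231883  0.06      ]
[ 0.67385193 -0.15786524  0.06      ]
[ 0.43031858 -0.12052597  0.06      ]
```

View pics/c0.png

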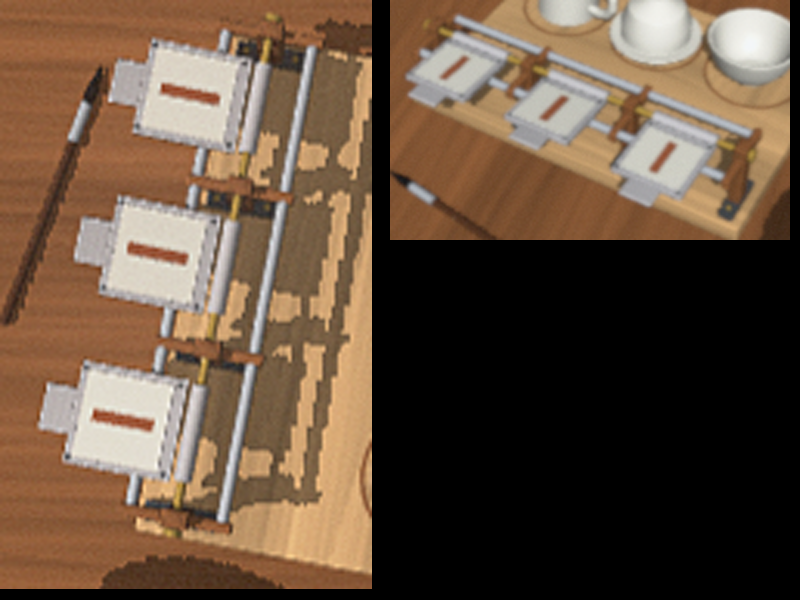

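Run:
```python
from h import *
g=lambda x,y,z:onz('top',225+x/3.1,185+y/3.1,z)
print('tongue mid',g(77,241,.092),'near',g(41,406,.092),'far',g(111,81,.092))
print('pivot mid',g(223.5,266,.090),'near',g(191,432,.090),'far',g(256,108,.090))
print('dish',g(0,0,.085)*0+onz('top',376,285,.095))
# side view: tongue mid end centre
print('side check tongue',onz('side',250+(526-390)/2,230+138/2,.088), proj('side',g(77,241,.092)))
print('brush', onz('top',240,248,.005), onz('top',205,232,.005))
```

```text
tongue mid [0.57904994 0.12326187 0.092     ] near [0.47112724 0.14069269 0.092     ] far [0.68830883 0.10634223 0.092     ]
pivot mid [0.56540238 0.02651294 0.09      ] near [0.45718989 0.04372731 0.09      ] far [0.67294302 0.00839187 0.09      ]
dish [ 0.54005497 -0.13414686  0.095     ]
side check tongue [0.5782163  0.11264048 0.088     ] [315.09491076 301.34832727]
brush [0.62492829 0.15889335 0.005     ] [0.65928147 0.23965535 0.005     ]
```

```bash
python3 -m pendant '{"travel":[[23,-17,3],[23,-17,3],[23,-17,3],[23,-17,3],[23,-17,0],[23,-17,0],[23,-17,0],[23,-17,0],[23,-17,0],[23,-17,0],[23,-17,0],[23,-17,0],[23,-17,0],[23,-17,0],[23,-17,0],[23,-17,0],[23,-17,0],[23,-17,0],[23,-17,0],[26,-17,0]],"delta_rot":[[0,0,0.078],[0,0,0],[-0.053,0.0083,0],[-0.053,0.0083,0],[-0.053,0.0083,0],[-0.053,0.0083,0],[-0.053,0.0083,0],[-0.053,0.0083,0],[-0.053,0.0083,0],[-0.053,0.0083,0],[-0.053,0.0083,0],[-0.053,0.0083,0],[-0.053,0.0083,0],[-0.053,0.0083,0],[-0.053,0.0083,0],[-0.053,0.0083,0],[-0.053,0.0083,0],[-0.053,0.0083,0],[-0.053,0.0083,0],[-0.053,0.0083,0]]}' 0 20
cat >> h.py <<'E'
PIV=np.array([.565,.0265,0]); BX=np.array([-.155,-.988,0]); BY=np.array([.988,-.155,0])
def st():
    s=env.observe(); p=np.array(s['position'])-PIV; R=np.array(s['tool_rot']); a=R[:,0]
    print('t',round(s['time_s'],2),'board mm',np.round(1000*np.array([p@BX,p@BY,p[2]]),1),'axis b',np.round([a@BX,a@BY,a[2]],3),'tilt',round(np.degrees(np.arctan2(a@BX,-a[2])),1),'z.by',np.round([R[:,2]@BX,R[:,2]@BY,R[2,2]],3),'q',np.round(s['q'],1),'F',np.round(s['ft_force'],1),'g',round(s['grip_width'],4))
if __name__=='__main__': st()
E
python3 h.py
```

```text
time_s: 1.77
position: [0.5916, 0.1942, 0.2036]
tool_rot: [[-0.128, 0.088, 0.988], [-0.814, 0.559, -0.155], [-0.566, -0.824, 0.0]]
ft_force: [-0.1, -0.1, 0.6]
grip_width: 0.0002
t 1.77 board mm [-169.8    0.3  203.6] axis b [ 0.824 -0.    -0.566] tilt 55.5 z.by [0. 1. 0.] q [ 25.9  49.4  41.5 -49.7 117.5 -67.8] F [-0.1 -0.1  0.6] g 0.0002
```

```bash
python3 -m pendant '{"travel":[[0,-2,-18],[0,-2,-18],[0,-2,-18],[-1,-2,-18],[-1,-2,-18],[0,-2,-18],[-1,-2,-18],[0,-3,-18],[0,-3,0],[0,0,0]],"delta_rot":[[0,0,0],[0,0,0],[0,0,0],[0,0,0],[0,0,0],[0,0,0],[0,0,0],[0,0,0],[0,0,0],[0,0,0]]}' >/dev/null; python3 h.py
python3 - <<'E'
from h import *
a=snap('top','t1.png');b=snap('side','s1.png')
o=np.hstack([cv2.resize(a[180:350,200:330],None,fx=3,fy=3)[:500],cv2.resize(b[200:350,230:430],None,fx=2,fy=2)[:500] if 0 else cv2.copyMakeBorder(cv2.resize(b[200:350,230:430],None,fx=2,fy=2),0,200,0,0,cv2.BORDER_CONSTANT)])
cv2.imwrite('pics/c1.png',o[:,:,::-1])
E
```

```text
t 2.6 board mm [-149.5   -0.5   59.3] axis b [ 0.823 -0.001 -0.568] tilt 55.4 z.by [ 0.001  1.    -0.001] q [ 24.6  55.3  53.  -45.2 104.7 -54.9] F [ 0.1 -0.4  0.5] g -0.0
```

View pics/c1.png

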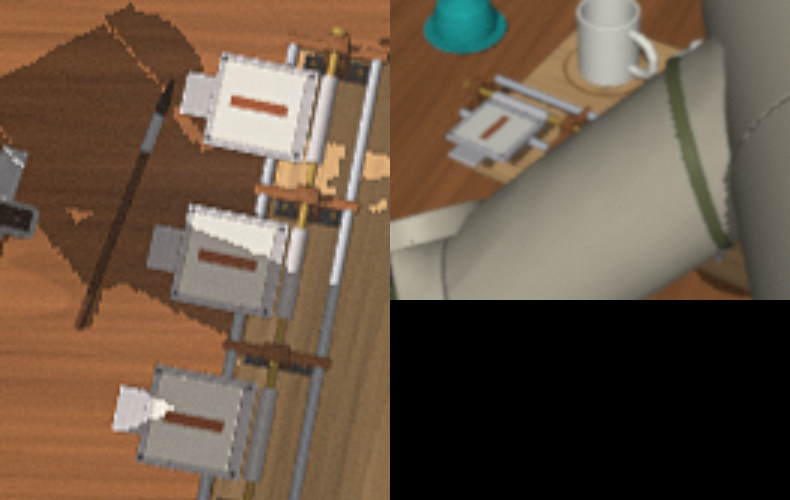

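Run:
```python
from h import *
p=np.array(env.observe()['position']); print(proj('top',p),proj('top',PIV+BX*-.098+[0,0,.087]), onz('top',212.3,254,.07))
```

```text
[227.41176079 259.95851662] [250.15165871 262.56645542] [0.5986668  0.20566081 0.07      ]
```

```bash
python3 -c "
import cv2
a=cv2.imread('pics/t1.png');cv2.imwrite('pics/c2.png',cv2.resize(a[170:350,80:290],None,fx=3,fy=3))"
```

```text
(no output)
```

View pics/c2.png

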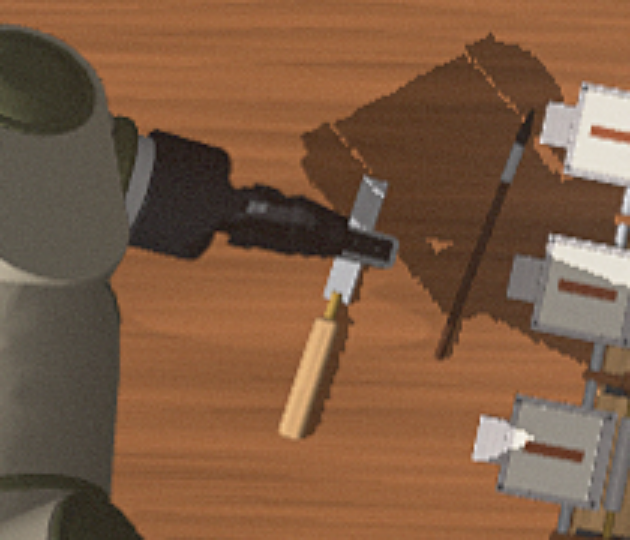

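```bash
python3 h.py
python3 - <<'E'
from h import *
a=snap('top','t2.png')
b=cv2.imread('pics/t1.png')[:,:,::-1]
print(np.abs(a.astype(int)-b)[180:350,80:260].mean())
s=env.observe(); R=np.array(s['tool_rot']); p=np.array(s['position'])
o=cv2.resize(a[200:300,120:260],None,fx=5,fy=5)
for d in (0,-.02,-.04,-.092):
  for n,c in((0,(255,0,0)),(.0145,(0,255,0)),(-.0145,(0,0,255))):
    for w in(-.011,.011):
      q=(proj('top',p+R@[d,n,w])-[120,200])*5; cv2.circle(o,tuple(int(x) for x in q),3,c,-1)
cv2.imwrite('pics/c3.png',o[:,:,::-1])
E
```

```text
t 2.7 board mm [-1.503e+02  1.000e-01  6.090e+01] axis b [ 0.822  0.001 -0.569] tilt 55.3 z.by [0.001 1.    0.003] q [ 24.6  55.2  52.9 -45.1 104.7 -54.9] F [0.4 0.6 0.9] g 0.0003
4.040849673202614
```

View pics/c3.png

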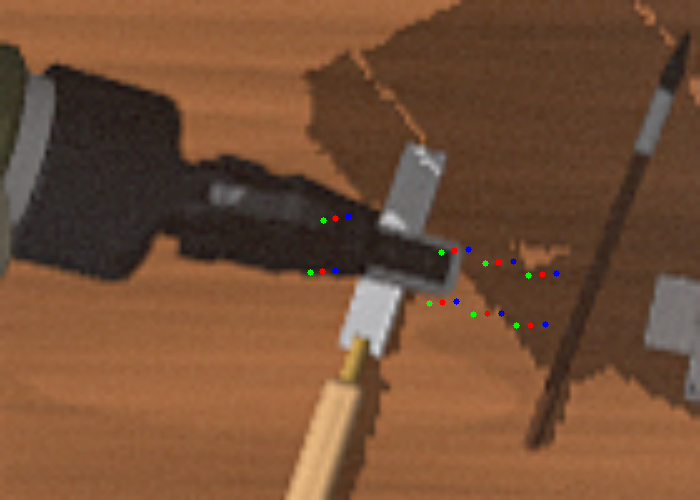

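The top view shows the fingertip at (211,254). The reported TCP should appear at (227,260), about 40 mm further along the tool. The side camera is looking straight down the tool here, so I'll back off, stand the tool upright and resolve this from both views.

```bash
python3 -m pendant '{"travel":[[-5,7,8],[-5,7,8],[-5,7,8],[-5,7,8],[-5,7,8],[-5,7,8],[-5,7,8],[-5,7,8],[-5,7,8],[-5,7,8],[-5,7,8],[-5,7,8],[-5,7,0],[-5,7,0],[-5,7,0],[-5,7,0],[0,0,0]],"delta_rot":[[0.0593,-0.0093,0],[0.0593,-0.0093,0],[0.0593,-0.0093,0],[0.0593,-0.0093,0],[0.0593,-0.0093,0],[0.0593,-0.0093,0],[0.0593,-0.0093,0],[0.0593,-0.0093,0],[0.0593,-0.0093,0],[0.0593,-0.0093,0],[0.0593,-0.0093,0],[0.0593,-0.0093,0],[0.0593,-0.0093,0],[0.0593,-0.0093,0],[0.0593,-0.0093,0],[0.0593,-0.0093,0],[0,0,0]]}' >/dev/null; python3 h.py
python3 - <<'E'
from h import *
s=env.observe(); R=np.array(s['tool_rot']); p=np.array(s['position'])
A={n:snap(n,n+'3.png') for n in('top','side')}; O=[]
for n in('top','side'):
    im=A[n].copy(); c=proj(n,p); print(n,c)
    for d in (0,-.04,-.073): 
        q=proj(n,p+R@[d,0,0]); cv2.circle(im,tuple(int(round(x)) for x in q),1,(255,0,0),-1)
    x,y=[int(v) for v in c]; x=max(x,65);y=min(max(y,95),385)
    O.append(cv2.resize(im[y-95:y+95,x-65:x+65],None,fx=3,fy=3)); print(x-65,y-95)
cv2.imwrite('pics/c4.png',np.hstack(O)[:,:,::-1])
E
```

```text
t 4.17 board mm [-248.2  -97.3  157.6] axis b [ 0.002  0.002 -1.   ] tilt 0.1 z.by [0.001 1.    0.002] q [ 17.9  26.6  72.3  -0.2  81.1 -63. ] F [ 0.4  0.4 -0.1] g -0.0004
top [156.23275816 292.69844941]
91 197
side [314.0090776  360.24975794]
249 265
```

View pics/c4.png

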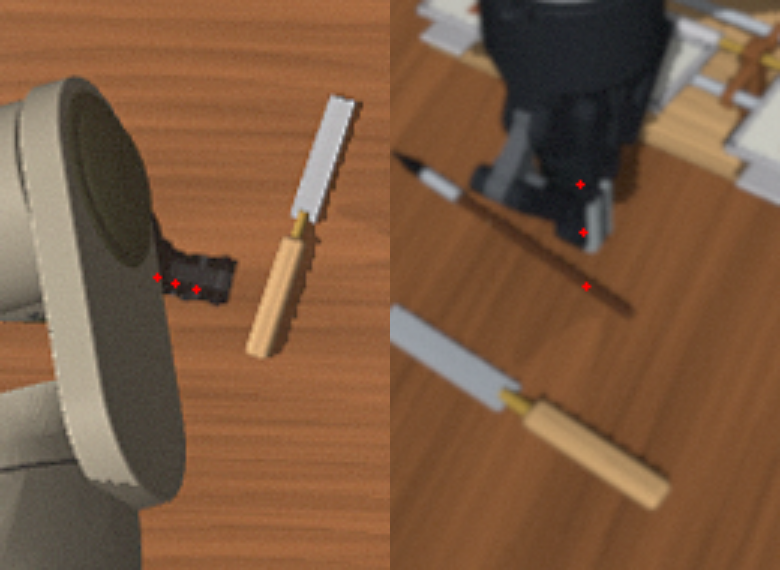

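Run:
```python
from h import *
s=env.observe(); R=np.array(s['tool_rot']); p=np.array(s['position'])
for n in(-.0145,0,.0145):
  for d in(-.02,-.03,-.04):
    print(n,d,[np.round((proj('side',p+R@[d,n,w])-[249,265])*3+[390,0]) for w in(-.011,.011)],[np.round((proj('top',p+R@[d,n,w])-[91,197])*3) for w in(-.011,.011)])
a=cv2.imread('pics/side3.png'); o=cv2.resize(a[295:355,275:345],None,fx=9,fy=9,interpolation=cv2.INTER_CUBIC)
cv2.imwrite('pics/c5.png',cv2.convertScaleAbs(o,alpha=1.8,beta=10))
```

```text
-0.0145 -0.02 [array([619., 247.]), array([579., 228.])] [array([204., 305.]), array([213., 270.])]
-0.0145 -0.03 [array([618., 233.]), array([578., 215.])] [array([199., 304.]), array([208., 268.])]
-0.0145 -0.04 [array([618., 219.]), array([577., 201.])] [array([194., 302.]), array([203., 266.])]
0 -0.02 [array([602., 269.]), array([562., 249.])] [array([181., 301.]), array([190., 265.])]
0 -0.03 [array([602., 255.]), array([561., 236.])] [array([176., 299.]), array([185., 263.])]
0 -0.04 [array([601., 241.]), array([560., 222.])] [array([170., 298.]), array([179., 262.])]
0.0145 -0.02 [array([585., 291.]), array([545., 271.])] [array([158., 296.]), array([167., 261.])]
0.0145 -0.03 [array([584., 277.]), array([544., 257.])] [array([153., 295.]), array([162., 259.])]
0.0145 -0.04 [array([584., 263.]), array([543., 243.])] [array([147., 293.]), array([156., 257.])]
```

View pics/c5.png

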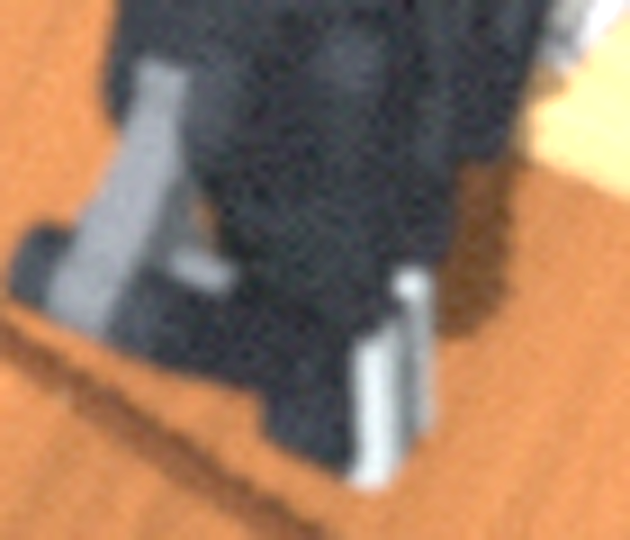

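The tip is about 40 mm short of the reported TCP in both views. Touching the bare bench will show where the fingers really end.

```bash
python3 -m pendant '{"travel":[[0,20,0],[0,20,0],[0,20,0],[0,20,-17],[0,0,-17],[0,0,-17],[0,0,-17],[0,0,-17],[0,0,-17],[0,0,-17],[0,0,-17],[0,0,-10],[0,0,-5],[0,0,-2],[0,0,-2],[0,0,-2],[0,0,0]],"delta_rot":[[0,0,0],[0,0,0],[0,0,0],[0,0,0],[0,0,0],[0,0,0],[0,0,0],[0,0,0],[0,0,0],[0,0,0],[0,0,0],[0,0,0],[0,0,0],[0,0,0],[0,0,0],[0,0,0],[0,0,0]]}' >/dev/null; python3 h.py
```

```text
t 5.68 board mm [-327.6 -108.9   -0.8] axis b [ 0.005  0.001 -1.   ] tilt 0.3 z.by [0.001 1.    0.001] q [ 25.2  40.   75.7  -0.3  64.4 -55.7] F [-0.1 -0.9 -0.3] g 0.0001
```

```bash
python3 -m pendant '{"travel":[[0,0,-4],[0,0,-4],[0,0,-4],[0,0,-4],[0,0,-4],[0,0,-4],[0,0,-2],[0,0,0]],"delta_rot":[[0,0,0],[0,0,0],[0,0,0],[0,0,0],[0,0,0],[0,0,0],[0,0,0],[0,0,0]]}' >/dev/null; python3 h.py
python3 - <<'E'
from h import *
a=snap('side','side4.png'); p=proj('side',env.observe()['position']); print(p)
x,y=[int(v) for v in p]; cv2.imwrite('pics/c6.png',cv2.resize(a[max(y-110,0):y+40,x-80:x+80],None,fx=3.5,fy=3.5)[:,:,::-1])
E
```

```text
t 6.35 board mm [-327.3 -109.4  -27.8] axis b [ 0.006 -0.001 -1.   ] tilt 0.3 z.by [ 0.001  1.    -0.001] q [ 25.2  42.   76.9  -0.3  61.3 -55.7] F [-0.3  0.5 -0.3] g -0.0001
[296.81740734 475.50897764]
```

View pics/c6.png

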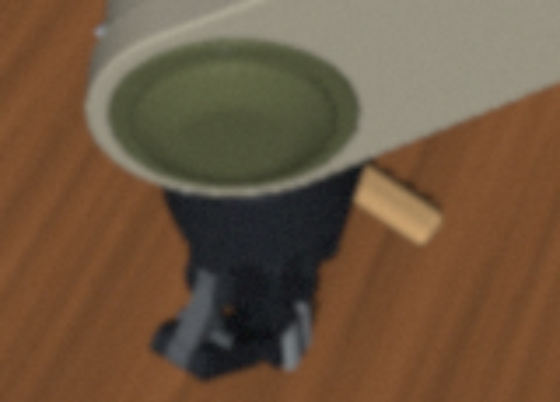

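```bash
Z='[0,0,0]'; python3 -m pendant '{"travel":[[0,0,-2],[0,0,-2],[0,0,0]],"delta_rot":[[0,0,0],[0,0,0],[0,0,0]]}' >/dev/null; python3 h.py;  python3 -m pendant '{"travel":[[0,0,-2],[0,0,-1],[0,0,0]],"delta_rot":[[0,0,0],[0,0,0],[0,0,0]]}' >/dev/null; python3 h.py
```

```text
t 6.65 board mm [-327.3 -109.3  -31.5] axis b [ 0.006 -0.    -1.   ] tilt 0.3 z.by [ 0.001  1.    -0.   ] q [ 25.2  42.3  77.1  -0.3  60.8 -55.7] F [ 0.2 -0.4  0.2] g -0.0003
t 6.9 board mm [-327.4 -109.2  -34.4] axis b [ 0.005 -0.    -1.   ] tilt 0.3 z.by [ 0.001  1.    -0.   ] q [ 25.2  42.5  77.2  -0.3  60.5 -55.7] F [-0.1 -0.5  0.1] g -0.0
```

```bash
python3 -m pendant '{"travel":[[0,0,-1],[0,0,-1],[0,0,0]],"delta_rot":[[0,0,0],[0,0,0],[0,0,0]]}' >/dev/null; python3 h.py;  python3 -m pendant '{"travel":[[0,0,-1],[0,0,-1],[0,0,0]],"delta_rot":[[0,0,0],[0,0,0],[0,0,0]]}' >/dev/null; python3 h.py
```

```text
t 7.15 board mm [-327.4 -109.2  -36.4] axis b [ 0.005 -0.    -1.   ] tilt 0.3 z.by [ 0.001  1.    -0.   ] q [ 25.2  42.7  77.3  -0.3  60.2 -55.7] F [ 0.7  0.5 -0.7] g -0.0002
t 7.4 board mm [-327.4 -109.2  -38.4] axis b [ 0.005 -0.    -1.   ] tilt 0.3 z.by [ 0.001  1.    -0.   ] q [ 25.2  42.8  77.4  -0.3  60.  -55.7] F [-0.4 -0.2 -0.1] g 0.0003
```

```bash
for i in 1; do python3 -m pendant '{"travel":[[0,0,-1],[0,0,-1],[0,0,0]],"delta_rot":[[0,0,0],[0,0,0],[0,0,0]]}' >/dev/null; python3 h.py; done
```

```text
t 7.65 board mm [-327.5 -109.   -39.4] axis b [ 0.005  0.001 -1.   ] tilt 0.3 z.by [0.001 1.    0.001] q [ 25.2  42.9  77.4  -0.3  59.8 -55.7] F [-2.4 -1.9  7.6] g -0.0003
```

```bash
cat >> h.py <<'E'
def tip():
    s=env.observe(); R=np.array(s['tool_rot']); p=np.array(s['position'])-.039*R[:,0]-PIV
    print('TIP',np.round(1000*np.array([p@BX,p@BY,p[2]]),1))
if __name__=='__main__': tip()
E
python3 -m pendant '{"travel":[[0,0,22],[0,0,22],[0,0,22],[0,0,22],[5,-15,22],[5,-15,5],[5,-15,5],[5,-15,5],[5,-15,5],[5,-15,5],[5,-15,5],[5,-15,5],[5,-15,5],[5,-15,5],[5,-15,5],[5,-15,0],[5,-15,0],[5,-15,0],[5,-13,0],[0,0,0]],"delta_rot":[[0,0,0],[0,0,0],[0,0,0],[-0.0593,0.0093,0],[-0.0593,0.0093,0],[-0.0593,0.0093,0],[-0.0593,0.0093,0],[-0.0593,0.0093,0],[-0.0593,0.0093,0],[-0.0593,0.0093,0],[-0.0593,0.0093,0],[-0.0593,0.0093,0],[-0.0593,0.0093,0],[-0.0593,0.0093,0],[-0.0593,0.0093,0],[-0.0593,0.0093,0],[-0.0593,0.0093,0],[-0.0593,0.0093,0],[-0.0593,0.0093,0],[0,0,0]]}' >/dev/null; python3 h.py
```

```text
t 9.32 board mm [-117.4   -0.3  117.7] axis b [ 0.825 -0.003 -0.566] tilt 55.6 z.by [ 0.002  1.    -0.003] q [ 22.5  49.7  55.5 -46.8 105.6 -58.7] F [-0.3  0.3  0.2] g 0.0001
TIP [-149.5   -0.2  139.7]
```

```bash
python3 -m pendant '{"travel":[[0,-4,-16],[-1,-4,-16],[-1,-4,-16],[0,-4,-16],[-1,-4,-14],[0,0,0],[-1,-5,0],[-1,-5,0],[-1,-5,0],[-1,-5,0],[0,-5,0],[-1,-5,0],[-1,-4,0],[0,-3,0],[0,0,0]],"delta_rot":[[0,0,0],[0,0,0],[0,0,0],[0,0,0],[0,0,0],[0,0,0],[0,0,0],[0,0,0],[0,0,0],[0,0,0],[0,0,0],[0,0,0],[0,0,0],[0,0,0],[0,0,0]]}' >/dev/null; python3 h.py
python3 - <<'E'
from h import *
a=snap('top','t5.png'); cv2.imwrite('pics/c7.png',cv2.resize(a[190:350,150:330],None,fx=3.5,fy=3.5)[:,:,::-1])
E
```

```text
t 10.57 board mm [-60.4  -0.5  41.9] axis b [ 0.823 -0.    -0.569] tilt 55.3 z.by [0.001 1.    0.001] q [ 18.4  51.5  66.  -47.1  94.1 -52.1] F [-0.9  0.4 -0.5] g 0.0002
TIP [-92.5  -0.5  64.1]
```

View pics/c7.png

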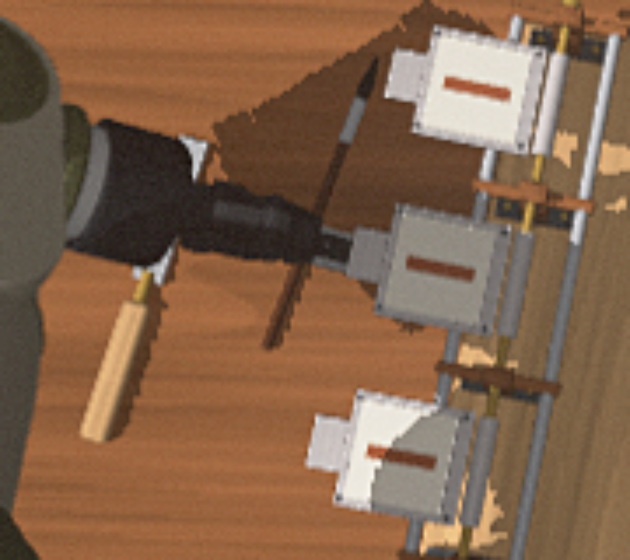

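```bash
cat > plan.py <<'E'
from h import *
def T(th,h=10):
    t=np.radians(th); ph=np.radians(np.interp(th,[0,60,150],[55.3,55.3,30])); r=np.interp(th,[0,120,180],[91,90,76]); th_=np.interp(th,[120,140],[2,3])
    n=np.array([np.cos(ph),np.sin(ph)]); N=np.array([-np.sin(t),-np.cos(t)]); a=np.array([np.sin(ph),-np.cos(ph)])
    tip=r*np.array([-np.cos(t),np.sin(t)])+[0,85]+N*(th_+h*abs(n@N)); return tip, tip+39*a, ph
s=env.observe(); p=(np.array(s['position'])-PIV)*1000; a=np.array(s['tool_rot'])[:,0]
c=np.array([p@BX,p[2]]); ph0=np.arctan2(a@BX,-a[2])
for th in list(range(0,181,6)):
    t,q,ph=T(th); d=q-c; w=d[0]*BX; dp=ph-ph0
    print(th,'tip',np.round(t),'tr',np.round([w[0],w[1],d[1]],1),'rot',np.round(-dp*BY[:2],4)); c,ph0=q,ph
E
python3 plan.py
```

```text
0 tip [-91.  75.] tr [-0.3 -1.8 10.7] rot [ 0.0005 -0.0001]
6 tip [-92.  84.] tr [0.1 0.6 9. ] rot [-0.  0.]
12 tip [-91.  93.] tr [-0.1 -0.3  9.1] rot [-0.  0.]
18 tip [-90. 102.] tr [-0.2 -1.3  9.1] rot [-0.  0.]
24 tip [-88. 111.] tr [-0.3 -2.2  9.1] rot [-0.  0.]
30 tip [-85. 120.] tr [-0.5 -3.1  8.9] rot [-0.  0.]
36 tip [-80. 129.] tr [-0.6 -4.1  8.6] rot [-0.  0.]
42 tip [-75. 137.] tr [-0.8 -5.   8.2] rot [-0.  0.]
48 tip [-69. 144.] tr [-0.9 -5.9  7.7] rot [-0.  0.]
54 tip [-62. 152.] tr [-1.1 -6.8  7.1] rot [-0.  0.]
60 tip [-55. 158.] tr [-1.2 -7.6  6.3] rot [-0.  0.]
66 tip [-47. 163.] tr [-1.2 -7.5  4.5] rot [ 0.0291 -0.0046]
72 tip [-38. 168.] tr [-1.3 -8.   3.6] rot [ 0.0291 -0.0046]
78 tip [-28. 171.] tr [-1.3 -8.5  2.6] rot [ 0.0291 -0.0046]
84 tip [-19. 174.] tr [-1.4 -8.8  1.6] rot [ 0.0291 -0.0046]
90 tip [ -9. 175.] tr [-1.4 -9.   0.6] rot [ 0.0291 -0.0046]
96 tip [  1. 176.] tr [-1.4 -9.1 -0.5] rot [ 0.0291 -0.0046]
102 tip [ 11. 175.] tr [-1.4 -9.1 -1.6] rot [ 0.0291 -0.0046]
108 tip [ 21. 173.] tr [-1.4 -9.  -2.7] rot [ 0.0291 -0.0046]
114 tip [ 31. 170.] tr [-1.4 -8.7 -3.8] rot [ 0.0291 -0.0046]
120 tip [ 40. 166.] tr [-1.3 -8.3 -4.8] rot [ 0.0291 -0.0046]
126 tip [ 48. 160.] tr [-1.1 -6.7 -6.7] rot [ 0.0291 -0.0046]
132 tip [ 55. 153.] tr [-0.9 -5.9 -7.4] rot [ 0.0291 -0.0046]
138 tip [ 61. 146.] tr [-0.8 -5.1 -8. ] rot [ 0.0291 -0.0046]
144 tip [ 66. 138.] tr [-0.7 -4.2 -8.7] rot [ 0.0291 -0.0046]
150 tip [ 70. 129.] tr [-0.5 -3.3 -9.1] rot [ 0.0291 -0.0046]
156 tip [ 73. 122.] tr [-0.4 -2.5 -7.2] rot [-0.  0.]
162 tip [ 75. 115.] tr [-0.3 -1.8 -7.3] rot [-0.  0.]
168 tip [ 76. 107.] tr [-0.2 -1.1 -7.3] rot [-0.  0.]
174 tip [ 76. 100.] tr [-0.1 -0.4 -7.2] rot [-0.  0.]
180 tip [76. 93.] tr [ 0.   0.2 -7.1] rot [-0.  0.]
```

```bash
python3 -m pendant '{"travel":[[0,-1,5],[0,-1,5],[0,0,5],[0,0,4],[0,0,5],[0,0,4],[0,-1,5],[0,-1,4],[0,-1,5],[0,-1,4],[0,-1,5],[-1,-2,4],[0,0,0]],"delta_rot":[[0,0,0],[0,0,0],[0,0,0],[0,0,0],[0,0,0],[0,0,0],[0,0,0],[0,0,0],[0,0,0],[0,0,0],[0,0,0],[0,0,0],[0,0,0]]}' >/dev/null; python3 h.py
python3 - <<'E'
from h import *
a=snap('top','t6.png'); cv2.imwrite('pics/c8.png',cv2.resize(a[190:350,150:330],None,fx=3.5,fy=3.5)[:,:,::-1])
E
```

```text
t 11.7 board mm [-51.8   0.1  97.9] axis b [ 0.822  0.001 -0.569] tilt 55.3 z.by [0.001 1.    0.003] q [ 17.8  47.1  65.2 -47.8  97.1 -56.3] F [ 0.3 -0.1  0.4] g -0.0002
TIP [-8.380e+01  1.000e-01  1.201e+02]
```

View pics/c8.png

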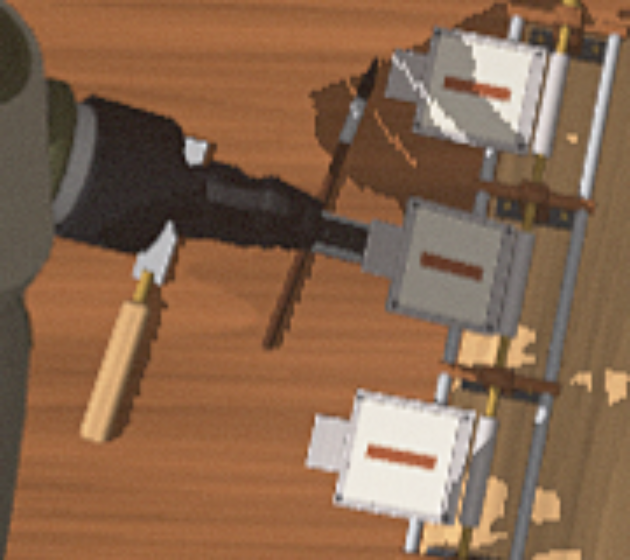

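The tongue rests on the fingertip, the middle marker is rising, and its neighbours and the board haven't moved. I'll carry on over the top.

```bash
python3 -m pendant '{"travel":[[0,-2,4],[-1,-2,5],[0,-2,4],[-1,-3,4],[0,-3,4],[-1,-3,4],[0,-3,4],[-1,-4,3],[0,-4,3],[-1,-4,3],[-1,-4,2],[0,-4,2],[-1,-4,2],[0,-4,2],[-1,-4,1],[0,-4,1],[-1,-5,1],[-1,-4,1],[0,-4,0],[-1,-5,0]],"delta_rot":[[0,0,0],[0,0,0],[0,0,0],[0,0,0],[0,0,0],[0,0,0],[0,0,0],[0,0,0],[0,0,0],[0,0,0],[0.0146,-0.0023,0],[0.0146,-0.0023,0],[0.0146,-0.0023,0],[0.0146,-0.0023,0],[0.0146,-0.0023,0],[0.0146,-0.0023,0],[0.0146,-0.0023,0],[0.0146,-0.0023,0],[0.0146,-0.0023,0],[0.0146,-0.0023,0]]}' >/dev/null; python3 h.py; python3 plan.py | sed -n '16,17p'
python3 - <<'E'
from h import *
snap('top','t7.png')
E
```

```text
t 13.42 board mm [ 21.2   0.3 147. ] axis b [ 0.729  0.001 -0.685] tilt 46.8 z.by [0.001 1.    0.001] q [  9.6  37.   71.4 -43.7  90.1 -64. ] F [ 0.   0.8 -0.1] g 0.0
TIP [ -7.2   0.3 173.7]
90 tip [ -9. 175.] tr [-1.4 -9.   0.6] rot [ 0.0291 -0.0046]
96 tip [  1. 176.] tr [-1.4 -9.1 -0.5] rot [ 0.0291 -0.0046]
```

```bash
python3 -m pendant '{"travel":[[-1,-4,0],[0,-4,0],[-1,-5,-1],[-1,-4,-1],[0,-5,-1],[-1,-4,-1],[-1,-4,-2],[0,-4,-2],[-1,-4,-2],[-1,-4,-3],[0,-3,-3],[-1,-4,-3],[0,-3,-4],[-1,-3,-4],[0,-3,-4],[-1,-2,-4],[0,-2,-4],[-1,-2,-4],[0,-2,-5],[0,-1,-4]],"delta_rot":[[0.0146,-0.0023,0],[0.0146,-0.0023,0],[0.0146,-0.0023,0],[0.0146,-0.0023,0],[0.0146,-0.0023,0],[0.0146,-0.0023,0],[0.0146,-0.0023,0],[0.0146,-0.0023,0],[0.0146,-0.0023,0],[0.0146,-0.0023,0],[0.0146,-0.0023,0],[0.0146,-0.0023,0],[0.0146,-0.0023,0],[0.0146,-0.0023,0],[0.0146,-0.0023,0],[0.0146,-0.0023,0],[0.0146,-0.0023,0],[0.0146,-0.0023,0],[0.0146,-0.0023,0],[0.0146,-0.0023,0]]}' >/dev/null; python3 h.py
```

```text
t 15.13 board mm [89.  -0.4 94.3] axis b [ 0.498  0.    -0.867] tilt 29.8 z.by [0.001 1.    0.001] q [ -3.3  32.2  81.  -31.2  72.7 -73.2] F [-0.1 -0.3  0.2] g -0.0001
TIP [ 69.6  -0.4 128.1]
```

```bash
python3 -m pendant '{"travel":[[0,-1,-4],[0,-1,-4],[0,-1,-4],[0,-1,-4],[0,0,-4],[0,-1,-4],[0,0,-3],[0,0,-3],[0,0,-2],[0,0,0]],"delta_rot":[[0,0,0],[0,0,0],[0,0,0],[0,0,0],[0,0,0],[0,0,0],[0,0,0],[0,0,0],[0,0,0],[0,0,0]]}' >/dev/null; python3 h.py
python3 -m pendant '{"travel":[[0,0,-1],[0,0,-1],[0,0,0]],"delta_rot":[[0,0,0],[0,0,0],[0,0,0]]}' >/dev/null; python3 h.py
```

```text
t 15.97 board mm [93.6  0.3 62.4] axis b [ 0.499 -0.    -0.867] tilt 29.9 z.by [0.001 1.    0.001] q [ -3.7  34.4  83.1 -32.2  68.9 -71.2] F [ 0.1 -0.4 -0.7] g 0.0
TIP [74.2  0.3 96.2]
t 16.22 board mm [93.7  0.5 60.8] axis b [ 0.499  0.    -0.867] tilt 29.9 z.by [0.001 1.    0.001] q [ -3.7  34.6  83.2 -32.2  68.7 -71.1] F [ 0.9  0.2 -0.8] g 0.0003
TIP [74.2  0.5 94.6]
```

```bash
python3 -m pendant '{"travel":[[0,0,-1],[0,0,0]],"delta_rot":[[0,0,0],[0,0,0]]}' >/dev/null; python3 h.py|grep -o "F.*\|TIP.*"
python3 -m pendant '{"travel":[[0,0,-1],[0,0,0]],"delta_rot":[[0,0,0],[0,0,0]]}' >/dev/null; python3 h.py|grep -o "F.*\|TIP.*"
```

```text
F [-0.6 -0.4  0.5] g -0.0001
TIP [74.2  0.5 93.6]
F [-0.  -1.1  0.5] g -0.0001
TIP [74.2  0.5 92.5]
```

```bash
python3 -m pendant '{"travel":[[0,0,-1],[0,0,0]],"delta_rot":[[0,0,0],[0,0,0]]}' >/dev/null; python3 h.py|grep -o "F.*\|TIP.*"
```

```text
F [-0.3 -0.3  0.7] g 0.0001
TIP [74.2  0.4 91.5]
```

```bash
python3 -m pendant '{"travel":[[0,0,-1],[0,0,0]],"delta_rot":[[0,0,0],[0,0,0]]}' >/dev/null; python3 h.py|grep -o "F.*\|TIP.*"
```

```text
F [-0.3  0.2  2.1] g -0.0
TIP [74.3  0.5 90.7]
```

```bash
python3 -m pendant '{"travel":[[0,0,-1],[0,0,0]],"delta_rot":[[0,0,0],[0,0,0]]}' >/dev/null; python3 h.py|grep -o "F.*\|TIP.*"
```

```text
F [-2.3  0.7  6.6] g -0.0001
TIP [74.3  0.6 90.3]
```

Run:
```python
from h import *
a=snap('top','t8.png'); b=snap('side','s8.png')
o=np.hstack([cv2.resize(a[190:360,230:400],None,fx=2.3,fy=2.3)[:390,:390],cv2.resize(b[190:360,230:400],None,fx=2.3,fy=2.3)[:390,:390]])
cv2.imwrite('pics/c9.png',o[:,:,::-1])
```

```text
(no output)
```

Contact firmed up from about 1 N to 6.6 N as the marker reached its stop. I'll back off along the tool axis and then check.

```bash
python3 -m pendant '{"travel":[[0,1,3],[1,5,10],[1,8,14],[1,8,14],[1,8,14],[1,8,14],[1,8,14],[1,8,14],[1,8,14],[1,8,14],[0,20,10],[0,20,10],[0,20,10],[0,20,5],[0,20,5],[-5,20,0],[-5,20,0],[-5,20,0],[-5,20,0],[0,0,0]],"delta_rot":[[0,0,0],[0,0,0],[0,0,0],[0,0,0],[0,0,0],[0,0,0],[0,0,0],[0,0,0],[0,0,0],[0,0,0],[0,0,0],[0,0,0],[0,0,0],[0,0,0],[0,0,0],[0,0,0],[0,0,0],[0,0,0],[0,0,0],[0,0,0]]}' >/dev/null; python3 h.py
python3 - <<'E'
from h import *
a=snap('top','t9.png'); b=snap('side','s9.png')
o=np.hstack([cv2.resize(a[180:390,200:430],(400,365)),cv2.resize(b[170:380,230:460],(400,365))])
cv2.imwrite('pics/c10.png',o[:,:,::-1])
E
```

```text
t 18.82 board mm [-154.5  -50.5  220.3] axis b [ 0.498  0.001 -0.867] tilt 29.9 z.by [-0.002  1.     0.   ] q [ 20.3  32.9  57.2 -26.7 104.  -64.2] F [ 0.6  0.2 -1.1] g 0.0003
TIP [-174.   -50.6  254.2]
```

View pics/c10.png

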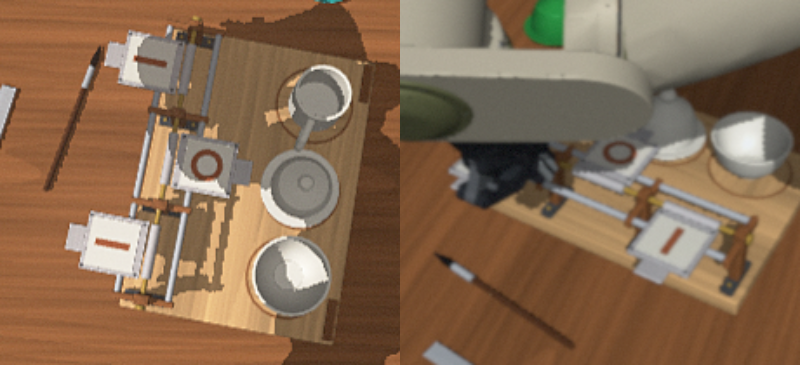

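The last picture shows the middle marker lying towards the dish, ring face up. Its neighbours still point outward and the ware is in its bays. I'll check flatness and shift in numbers before handing in.

Run:
```python
from h import *
im=cv2.imread('pics/t9.png'); i0=cv2.imread('pics/t0.png')
for ang in (3.14,3.0,2.85):
    print(ang,proj('top',PIV+BX*(-.098*np.cos(ang))+[0,0,.085+.098*np.sin(ang)]),'tile centre',proj('top',PIV+BX*(-.043*np.cos(ang))+[0,0,.088+.043*np.sin(ang)]))
def mark(im,x0,x1,y0,y1):
    h=cv2.cvtColor(im,cv2.COLOR_BGR2HSV)[y0:y1,x0:x1]; m=((h[...,0]<12)|(h[...,0]>172))&(h[...,1]>110)
    yy,xx=np.nonzero(m); return np.round([xx.mean()+x0,yy.mean()+y0],1),m.sum()
print('ring',mark(im,305,335,260,292))
for w in [(272,300,208,224),(252,280,312,328)]: print('bars',mark(i0,*w),mark(im,*w))
a,b=[cv2.cvtColor(i,cv2.COLOR_BGR2GRAY) for i in(i0,im)]
for n,(x,y,w,h) in dict(brush=(222,200,40,92),knife=(170,225,45,95),near=(236,298,54,50),bowl=(340,315,52,50),jar=(480,270,50,40),pot=(465,345,65,58),bottle=(480,230,50,38)).items():
    A=cv2.Canny(a[y-4:y+h+4,x-4:x+w+4],60,150);B=cv2.Canny(b[y:y+h,x:x+w],60,150)
    r=cv2.matchTemplate(A,B,cv2.TM_CCOEFF_NORMED); v=cv2.minMaxLoc(r); print(n,'shift px',-(np.array(v[3])-4),round(v[1],2))
```

```text
3.14 [344.26870252 279.95869346] tile centre [317.83378134 274.93019656]
3.0 [344.23171164 279.06796927] tile centre [317.65743391 274.51103125]
2.85 [343.13838476 277.9138699 ] tile centre [317.01464266 273.98235669]
ring (array([318.6, 274.6]), np.int64(130))
bars (array([285.8, 214.7]), np.int64(56)) (array([285.8, 214.7]), np.int64(56))
bars (array([264.1, 320.1]), np.int64(61)) (array([264.1, 320.1]), np.int64(62))
brush shift px [0 0] 0.75
knife shift px [0 0] 0.76
near shift px [0 0] 0.88
bowl shift px [0 0] 0.66
jar shift px [0 0] 0.88
pot shift px [0 0] 0.8
bottle shift px [0 0] 0.85
```

```bash
python3 -c "
from h import *
print(close_job())"
```

```text
the job is handed in; nothing more can be done
None
```

I turned the middle marker, the one in line with the butter dish, right over onto the inner rest bar and handed the job in at about 19 s of the 40 s. I led it with the closed fingertip under its tongue, never gripped it, and backed the arm off clear of everything.

**Checks that agreed**
- **Turned marker:** the last picture shows its ring face up, pointing at the dish. The ring centre was within about 1 px of where a flat marker should appear.
- **At its stop:** contact force rose from about 1 N to 6.6 N with almost no further travel, and that was the highest reading on the marker. I only read the force between moves.
- **Everything else:** the far and near markers, brush, palette knife, bowl, jar, pot and bottle showed no pixel shift from the start. For the dish, mug and board I went by eye only; they looked unmoved in the last picture.

**Disagreements and limits**
- **Tool length:** the reported tool point was about 39 mm beyond the real fingertip. Both cameras showed it, and a light 7.6 N touch on bare bench confirmed it. I planned the rest of the job with that correction.
- **Flatness:** the top view alone can't separate flat from about 0.1 rad short of flat. That the marker is fully flat rests on the force rise at the stop and the fingertip height there.

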